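# Sign off a stain run on the push buttons

### The job

Sign off the finished stain run on the round push buttons: with a fingertip, press the violet button, then the blue one, then the red one, each lightly and all the way down so that it stays down. Leave the white button unpressed, do not pick up or shove any of the buttons, leave the bottles and the dish where they stand, and take the hand away at the end.

Things in the scene. Friction and masses are not known exactly. Their poses are not given: they have to be found in the camera images.
- pod_violet: loose round push-button unit with a violet key: grey base 66 mm across with a rubber foot, 0.45 kg; origin at the centre of its underside, z up; whole unit 41 mm tall with the key up
- top_violet (a point): centre of the top of the violet key (a nearly flat round cap 34 mm across; it stands 15 mm above the unit's black collar when up, 5 mm when down, so a wide fingertip never meets the collar); 41 mm above the worktop when up, 31 mm when down
- key_violet (a joint): how far the violet key is pressed in m: 0 up, 0.010 fully down against its stop. About 2 to 4 N pushes it; it stays where it is left and does not spring back, so it must be pushed the whole way
- pod_blue: loose round push-button unit with a blue key: grey base 66 mm across with a rubber foot, 0.45 kg; origin at the centre of its underside, z up; whole unit 41 mm tall with the key up
- top_blue (a point): centre of the top of the blue key (a nearly flat round cap 34 mm across; it stands 15 mm above the unit's black collar when up, 5 mm when down, so a wide fingertip never meets the collar); 41 mm above the worktop when up, 31 mm when down
- key_blue (a joint): how far the blue key is pressed in m: 0 up, 0.010 fully down against its stop. About 2 to 4 N pushes it; it stays where it is left and does not spring back, so it must be pushed the whole way
- pod_red: loose round push-button unit with a red key: grey base 66 mm across with a rubber foot, 0.45 kg; origin at the centre of its underside, z up; whole unit 41 mm tall with the key up
- top_red (a point): centre of the top of the red key (a nearly flat round cap 34 mm across; it stands 15 mm above the unit's black collar when up, 5 mm when down, so a wide fingertip never meets the collar); 41 mm above the worktop when up, 31 mm when down
- key_red (a joint): how far the red key is pressed in m: 0 up, 0.010 fully down against its stop. About 2 to 4 N pushes it; it stays where it is left and does not spring back, so it must be pushed the whole way
- pod_white: loose round push-button unit with a white key: grey base 66 mm across with a rubber foot, 0.45 kg; origin at the centre of its underside, z up; whole unit 41 mm tall with the key up
- top_white (a point): centre of the top of the white key (a nearly flat round cap 34 mm across; it stands 15 mm above the unit's black collar when up, 5 mm when down, so a wide fingertip never meets the collar); 41 mm above the worktop when up, 31 mm when down
- key_white (a joint): how far the white key is pressed in m: 0 up, 0.010 fully down against its stop. About 2 to 4 N pushes it; it stays where it is left and does not spring back, so it must be pushed the whole way
- oil: bystander: small amber glass bottle with a black cap, 23 mm wide, 58 mm tall, standing loose near the buttons; origin at the centre of its underside. Leave alone
- violet_bottle: bystander: violet reagent bottle with a white cap, 40 mm wide, 88 mm tall, standing loose near the buttons; origin at the centre of its underside. Leave alone
- red_bottle: bystander: red reagent bottle with a white cap, 40 mm wide, 88 mm tall, standing loose near the buttons; origin at the centre of its underside. Leave alone
- dish: bystander: clear lidded dish, 60 mm wide, 16 mm tall, standing loose near the buttons; origin at the centre of its underside. Leave alone
- microscope: large fixed microscope at the left of the buttons, between them and the robot's left side: 500 mm tall, 216 mm wide along y, origin on the worktop under it; it reaches from 270 mm nearer the robot than its origin (eyepieces, 420 to 490 mm up) to 265 mm beyond. An arm that comes from the left must pass above it or round it

How it is judged:
By the outcome, as a careful person would: the job done as asked, in the order asked, and still so for the second after the job is handed in, with the robot touching nothing.
It also fails if it takes over 56 s, if anything falls off the work surface, if the arm or the gripper's body presses on something with over 40 N, if the wrist force passes 120 N, or if a joint passes its speed limit or range.

### The arm

A 7-joint arm with a two-finger parallel gripper is mounted at the origin on a cart in front of the work surface, level with it; the furniture and walls round the work are solid. World frame = base frame: x ahead of the robot, y to its left, z up, the work surface at z = 0. Lengths are in m, angles in rad, forces in N, time in s.
With the tool pointing down it reaches from about 0.4 to 0.85 m from the base axis. Payload 10.4 kg.
Tool frame: the origin (TCP) lies at the centre of the arm's flange, where the gripper is bolted on; the fingertips stand 173 mm ahead of it and the grasp point (between the pads) lies 155 mm ahead of it; z points along the fingers, y is the line along which they close (so a half turn about z gives the same grasp; the last joint's range is limited). The gripper opens to 85 mm and grips with 20 to 120 N. Pads are 22 mm wide; open, the fingers measure 114 mm over their backs; the gripper's body (76 mm by 85 mm) begins 54 mm behind the grasp point. The pads swing forward as they close: fully open they stand 13 mm farther back than shut.
Start: joints at [-1.318, 0.332, -0.065, 1.46, 0.022, 1.35, -0.088], TCP at [0.17, 0.601, 0.405] pointing down, gripper open.
Joint ranges: [-2.6, 2.6], [-0.5, 2.12], [-1.47, 1.34], [0.16, 2.42], [-1.27, 4.41], [0.06, 2.06], [-2.6, 2.6]. Speed limits (rad/s): [2.22, 2.22, 2.79, 2.79, 3.14, 3.14, 3.14].

### API

Orientations are given as a unit quaternion [x, y, z, w].
In Python, from workcell import manip, viewer, finder gives the robot as it stands.
- The arm moves only by the tool arm_command, never from a script. Its argument "plan" is a list of rows, each an object with "dp": the shift along the tool's x, y, z in mm, a list of three; "spin": the turn about the tool's z in rad. A call has 1 to 5 rows; each row shifts and turns the commanded pose from where the row before left it, along the tool's axes as they then stand; what a row does not reach is not made up. A row lasts 1/10 s, in which the tool goes at most 50 mm and 8.59 degrees, less where a joint would pass 70% of its speed; a pose out of reach is approached as far as the arm can. A call is refused whole if a number of a shift passes 50 or a number of a turn 0.15, either way. A call with a gripper value outside its range is refused whole. "grip" is the closure, from -1 (fully open) to 1 (shut), set as the call begins (left out, the last holds). The fingers move at their own pace and stop on an object; "newtons" is the grip in N (left out, the last holds). Time passes only in rows, so rows that do not move let the fingers close. It gives the time, the measured TCP pose, the force, the opening and the grip force at its end, in the units of the state.
- manip.get_obs(): the state, without advancing time (a new reading comes with each control period).
- viewer.camera(name): name is "scene" or "side" or "wrist"; returns the picture (420x560x3 uint8, blue, green, red); there is no depth.
- viewer.camera_params(name): a dict with "vertical_fov" (degrees; the focal length in pixels is half the picture's height over the tangent of half this angle, whatever the lens; pixels are square), "cx", "cy" (the principal point, pixels), "k1" (the pictures are not rectified: a ray, as slopes to the right and down, at radius r is drawn at 1 + k1 r^2 times it, then the intrinsics apply), "R" (3x3) and "t" (3): a world point X has camera coordinates R X + t; the wrist camera has in their place "T_tool_cam" (4x4, takes a point from camera to tool coordinates, whose origin is the TCP and whose axes are the flange's). Camera axes: x right, y down, z forward; pixel columns grow to the right and rows downward; lengths in m; the calibration is good to about 2 mm. A picture is of the moment at which its call begins: read the wrist's pose just before it. camera_params takes no time and is no camera call.
- manip.hand_in(): hands the job in; it is judged then, once.
Trained networks look in the newest picture that a camera, given by its name, has taken for a name from the list of things; names that differ only in an ending like _2 or _b are one class to them, and where a whole thing is asked for, a point or a joint stands for the part that bears it (a point fixed in the world has none). Each returns a list of dicts, best first, with "score" (0 to 1); they miss things now and then, are a little off and sometimes report something else, mostly with a low value. They report only what shows in the picture. A call takes as long as a camera call.
- finder.find_in(camera, thing): "position" ([x, y, z] in m, in world coordinates, good to about 4 mm: the middle of the surface that is visible of it).
The state is a dict: "clock": time; "joint_pos": joint angles; "joint_velocities": joint speeds; "tau": joint torques, N m; "position": TCP position; "ee_rot": TCP orientation; "ft_force": force on the tool from outside, world axes, zero at the start; "torque": the same for the moment, N m; "grip_width": opening from 0.0 (shut) to 1.0 (fully open); "grasp_force": force on a finger pad.
Only numpy, scipy, OpenCV 4.12 (cv2) and the standard library are available. Lean on these libraries where they do the work, as an engineer would, in place of code of your own. Each camera call takes 0.05 s, during which the arm holds its last target. There are 200 camera calls.

## Working session

There is one attempt and no reset: what is moved stays moved. The work goes in short steps, Python scripts to look and compute and a tool call to move; the robot and the scene stay as the last step left them, time stands still between calls to the robot, and variables do not carry over. Pictures are saved under pics/ and viewed, at most 10 in all, crops included, and the job is handed in when it is done.

Besides the shell and the picture viewer there is one more tool, called after "Call:" by a JSON object that holds its "op" and its "data", one argument or row to a line. arm_command: Moves the arm, as the interface text tells. Its arguments: {"type":"object","properties":{"plan":{"type":"array","items":{"type":"object","properties":{"dp":{"type":"array","items":{"type":"number"}},"spin":{"type":"number"}}}},"grip":{"type":"number"},"newtons":{"type":"number"}},"required":["plan"]}

```bash
mkdir -p pics
python3 - <<'E'
from workcell import manip, viewer, finder
import cv2,numpy as np
o=manip.get_obs(); print(o)
for c in ["scene","side"]:
    cv2.imwrite(f"pics/{c}0.png",viewer.camera(c))
    for n in ["top_violet","top_blue","top_red","top_white","oil","violet_bottle","red_bottle","dish","microscope"]:
        print(c,n,[(np.round(d["position"],3).tolist(),round(d["score"],2)) for d in finder.find_in(c,n)][:2])
    p=viewer.camera_params(c); print({k:np.round(v,3).tolist() for k,v in p.items()})
E
```

```text
{'clock': 0.0, 'joint_pos': array([-1.31757636,  0.33286757, -0.06473467,  1.46095046,  0.02158605,
        1.34991531, -0.0885076 ]), 'joint_velocities': array([ 0.00183145, -0.00041451, -0.00074316, -0.00015174, -0.00124066,
        0.00017074,  0.00018135]), 'tau': array([-5.72228873e-04, -6.25452733e+01,  4.84745088e-02, -3.91596293e+01,
        1.60555582e-02,  9.93933761e-03,  6.27992267e-05]), 'position': array([0.17014728, 0.60125301, 0.40391417]), 'ee_rot': array([ 1.37451764e-01,  9.90508198e-01, -7.18627707e-04, -7.78011300e-05]), 'ft_force': array([ 0.42230427, -0.08320774, -0.3251953 ]), 'torque': array([-0.02516051, -0.01140672, -0.00682288]), 'grasp_force': 0.0, 'grip_width': 0.9966612640925734}
scene top_violet [([0.548, -0.087, 0.041], 0.72)]
scene top_blue []
scene top_red [([0.501, -0.232, 0.035], 0.51)]
scene top_white [([0.5, 0.08, 0.039], 0.49)]
scene oil [([0.638, 0.045, 0.035], 0.67), ([0.525, -0.389, 0.024], 0.59)]
scene violet_bottle [([0.657, -0.064, 0.05], 0.92)]
scene red_bottle [([0.669, -0.232, 0.046], 0.95)]
scene dish [([0.443, -0.079, 0.015], 0.82)]

[... 192 characters left out ...]
.649]}
side top_violet [([0.538, -0.111, 0.027], 0.32)]
side top_blue [([0.524, -0.404, 0.039], 0.62)]
side top_red [([0.501, -0.244, 0.039], 0.62), ([0.66, -0.251, 0.054], 0.42)]
side top_white [([0.502, 0.071, 0.041], 0.38)]
side oil [([0.498, 0.064, 0.039], 0.7), ([0.641, 0.031, 0.029], 0.66)]
side violet_bottle [([0.661, -0.088, 0.05], 0.83), ([0.498, -0.247, 0.038], 0.64)]
side red_bottle [([0.664, -0.251, 0.055], 0.65), ([0.521, -0.412, 0.02], 0.6)]
side dish [([0.442, -0.089, 0.016], 0.94)]
side microscope []
{'vertical_fov': 52.325, 'cx': 282.984, 'cy': 213.318, 'k1': -0.031, 'R': [[0.829, -0.559, 0.007], [-0.343, -0.518, -0.784], [0.442, 0.648, -0.621]], 't': [-0.506, 0.209, 0.958]}
```

View pics/scene0.png

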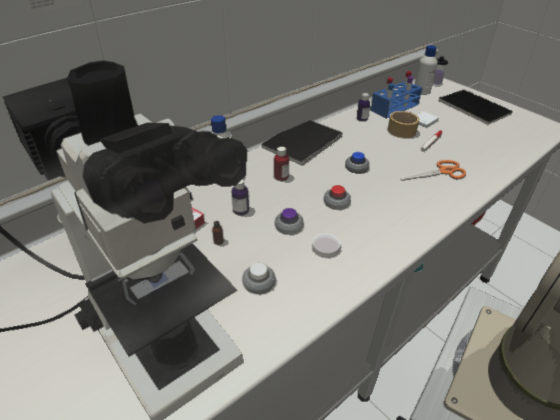

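View pics/side0.png

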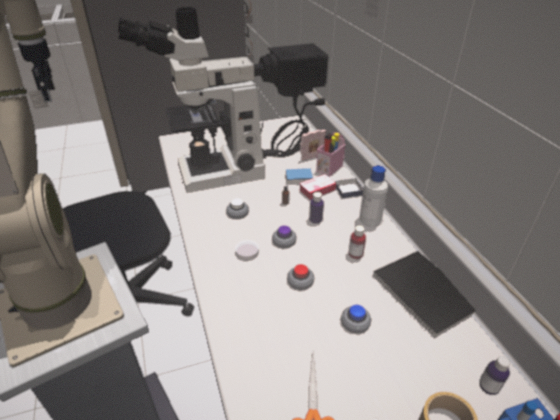

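```bash
cat > h.py <<'E'
from workcell import manip, viewer, finder
import cv2,numpy as np
def ray(c,uv):
    p=viewer.camera_params(c); f=210/np.tan(np.radians(p["vertical_fov"])/2)
    d=np.array([(uv[0]-p["cx"])/f,(uv[1]-p["cy"])/f]); s=d.copy()
    for _ in range(20): s=d/(1+p["k1"]*(s@s))
    R=np.array(p["R"]); return -R.T@np.array(p["t"]), R.T@np.array([s[0],s[1],1])
def onz(c,uv,z):
    o,d=ray(c,uv); return o+d*(z-o[2])/d[2]
def tri(a,b):
    (o1,d1),(o2,d2)=ray("scene",a),ray("side",b)
    k=np.linalg.lstsq(np.c_[d1,-d2],o2-o1,rcond=None)[0]
    p,q=o1+k[0]*d1,o2+k[1]*d2; return (p+q)/2,np.linalg.norm(p-q)
E
python3 - <<'E'
from h import *
S={c:cv2.imread(f"pics/{c}0.png") for c in("scene","side")}
seed=dict(violet=((289,215),(284,232)),red=((338,191),(301,271)),blue=((358,158),(357,313)),white=((259,271),(237,203)))
for n,(a,b) in seed.items():
    cs=[]
    for c,s in zip(("scene","side"),(a,b)):
        im=S[c]; x,y=s; r=16
        w=im[y-r:y+r+1,x-r:x+r+1]; hsv=cv2.cvtColor(w,cv2.COLOR_BGR2HSV)
        m=(hsv[...,1]>90) if n!="white" else (hsv[...,2]>170)&(hsv[...,1]<60)
        _,l,st,ce=cv2.connectedComponentsWithStats(m.astype(np.uint8)); i=l[r,r] 
        cs.append(ce[i]+[x-r,y-r]); print(n,c,cs[-1].round(1),st[i,4],onz(c,cs[-1],.037).round(3))
    print(tri(*cs))
print("scope base scene",[onz("scene",u,0).round(3) for u in((140,418),(238,355))],"side",[onz("side",u,0).round(3) for u in((187,190),(263,183))])
print("eyepiece tri", tri((235,160),(128,30)), tri((103,95),(186,22)))
E
```

```text
violet scene [288.8 213. ] 104 [ 0.551 -0.1    0.037]
violet side [283.9 230. ] 75 [ 0.547 -0.098  0.037]
(array([ 0.54818515, -0.09802278,  0.03778716]), np.float64(0.0031301686298278054))
red scene [337.5 190.7] 142 [ 0.501 -0.236  0.037]
red side [300.6 270.3] 145 [ 0.498 -0.24   0.037]
(array([ 0.50097657, -0.23748678,  0.03485351]), np.float64(0.002303499302164645))
blue scene [357.6 156.6] 105 [ 0.53  -0.4    0.037]
blue side [357.2 311.4] 172 [ 0.528 -0.404  0.037]
(array([ 0.53008314, -0.40280756,  0.03486546]), np.float64(0.0015699835118379113))
white scene [259.  263.2] 556 [0.513 0.061 0.037]
white side [237. 200.] 794 [0.509 0.084 0.037]
(array([0.50406401, 0.07013929, 0.04921519]), np.float64(0.004132931283256652))
scope base scene [array([0.489, 0.4  , 0.   ]), array([0.436, 0.225, 0.   ])] side [array([0.428, 0.259, 0.   ]), array([0.644, 0.162, 0.   ])]
eyepiece tri (array([0.35304441, 0.29353269, 0.47002393]), np.float64(0.013789662187382487)) (array([0.50851719, 0.29366726, 0.47513183]), np.float64(0.0071255394645495925))
```

Call:
{"op": "arm_command", "data": {
  "plan": [
    {"dp": [0, 0, -50]},
    {"dp": [0, 0, -50]},
    {"dp": [0, 0, -50]},
    {"dp": [0, 0, -50]},
    {"dp": [0, 0, -50]}
  ],
  "grip": 1,
  "newtons": 20
}}

```text
invalid input at $.plan[0]: expected keys dp, spin
```

Call:
{"op": "arm_command", "data": {
  "plan": [
    {"dp": [0, 0, -40]},
    {"dp": [0, 0, -40]},
    {"dp": [0, 0, 0]}
  ]
}}

```text
invalid input at $.plan[0]: expected keys dp, spin
```

```bash
python3 -c "
from workcell import manip
o=manip.get_obs();print(o['clock'],o['joint_pos'].round(2),o['position'].round(3),o['ee_rot'].round(3),o['grip_width'],o['ft_force'])"
```

```text
1.0 [-1.32  0.33 -0.06  1.46  0.02  1.35 -0.09] [0.17  0.601 0.405] [ 0.137  0.991  0.    -0.   ] 1.0008620975992375 [-0.39942687 -0.85718895 -0.96192895]
```

Call:
{"op": "arm_command", "data": {
  "plan": [
    {"dp": [0, 0, -50], "spin": 0},
    {"dp": [0, 0, -50], "spin": 0},
    {"dp": [0, 0, -50], "spin": 0},
    {"dp": [0, 0, -50], "spin": 0},
    {"dp": [0, 0, -50], "spin": 0}
  ],
  "grip": 1,
  "newtons": 20
}}

```text
clock: 1.5
position: [0.17, 0.6006, 0.6572]
ee_rot: [0.137, 0.991, 0.001, 0.0]
ft_force: [-0.4, 2.3, -0.5]
grip_width: 0.143
grasp_force: 0.0
```

Call:
{"op": "arm_command", "data": {
  "plan": [
    {"dp": [0, 0, -40], "spin": 0},
    {"dp": [0, 0, -40], "spin": 0},
    {"dp": [0, 0, 0], "spin": 0}
  ]
}}

```text
clock: 1.8
position: [0.1745, 0.5993, 0.7162]
ee_rot: [0.142, 0.99, 0.002, -0.001]
ft_force: [-0.3, -0.1, -0.1]
grip_width: -0.0
grasp_force: 0.0
```

```bash
python3 -c "
from workcell import manip
o=manip.get_obs();print(o['clock'],o['joint_pos'].round(2),o['position'].round(3),o['ee_rot'].round(3),o['grip_width'],o['ft_force'])"
```

```text
1.8 [-1.44  0.42  0.17  0.7  -0.08  2.02 -0.04] [0.175 0.599 0.716] [ 0.142  0.99   0.002 -0.001] -1.677591486013427e-05 [-0.26482938 -0.06168343 -0.065733  ]
```

Call:
{"op": "arm_command", "data": {
  "plan": [
    {"dp": [-35, -35, 0], "spin": 0},
    {"dp": [-35, -35, 0], "spin": 0},
    {"dp": [-35, -35, 0], "spin": 0},
    {"dp": [-35, -35, 0], "spin": 0}
  ]
}}

```text
clock: 2.2
position: [0.2691, 0.4256, 0.7114]
ee_rot: [0.139, 0.99, -0.001, -0.002]
ft_force: [1.4, 0.6, 0.0]
grip_width: -0.003
grasp_force: 0.0
```

```bash
python3 -c "
from workcell import manip
o=manip.get_obs();print(o['clock'],o['joint_pos'].round(2),o['position'].round(3),o['ee_rot'].round(3),o['grip_width'],o['ft_force'])"
```

```text
2.2 [-1.28  0.09  0.21  1.11 -0.02  1.94  0.21] [0.269 0.426 0.711] [ 0.139  0.99  -0.001 -0.002] -0.002573530620280912 [1.36355287 0.59054968 0.03690666]
```

Call:
{"op": "arm_command", "data": {
  "plan": [
    {"dp": [-35, -35, -5], "spin": 0},
    {"dp": [-35, -35, -5], "spin": 0},
    {"dp": [-35, -35, 0], "spin": 0},
    {"dp": [-35, -35, 0], "spin": 0}
  ]
}}

```text
clock: 2.6
position: [0.365, 0.2524, 0.7213]
ee_rot: [0.139, 0.99, -0.0, -0.002]
ft_force: [0.1, 0.1, 0.2]
grip_width: -0.004
grasp_force: 0.0
```

```bash
python3 -c "
from workcell import manip
o=manip.get_obs();print(o['clock'],o['joint_pos'].round(2),o['position'].round(3),o['ee_rot'].round(3),o['grip_width'],o['ft_force'])"
```

```text
2.6 [-1.1  -0.05  0.37  1.23  0.02  1.96  0.57] [0.365 0.252 0.721] [ 0.139  0.99  -0.    -0.002] -0.0035023916981060483 [0.13366299 0.115205   0.17264532]
```

Call:
{"op": "arm_command", "data": {
  "plan": [
    {"dp": [-35, -35, 0], "spin": 0},
    {"dp": [-35, -35, 0], "spin": 0},
    {"dp": [-35, -35, 0], "spin": 0},
    {"dp": [-35, -35, 0], "spin": 0}
  ]
}}

```text
clock: 3.0
position: [0.461, 0.0791, 0.7207]
ee_rot: [0.139, 0.99, -0.0, -0.002]
ft_force: [1.0, 1.1, -0.5]
grip_width: 0.004
grasp_force: 0.0
```

```bash
python3 -c "
from workcell import manip
o=manip.get_obs();print(o['clock'],o['joint_pos'].round(2),o['position'].round(3),o['ee_rot'].round(3),o['grip_width'],o['ft_force'])"
```

```text
3.0 [-0.89 -0.    0.63  1.19 -0.    1.96  1.03] [0.461 0.079 0.721] [ 0.139  0.99  -0.    -0.002] 0.003857143242300482 [ 1.01260736  1.09473828 -0.49632041]
```

Call:
{"op": "arm_command", "data": {
  "plan": [
    {"dp": [0, 0, 0], "spin": -0.14},
    {"dp": [0, 0, 0], "spin": -0.14},
    {"dp": [-22, -45, 0], "spin": 0},
    {"dp": [-22, -45, 0], "spin": 0},
    {"dp": [-22, -45, 0], "spin": 0}
  ]
}}

```text
clock: 3.5
position: [0.5271, -0.0551, 0.7203]
ee_rot: [-0.001, 1.0, 0.0, -0.003]
ft_force: [1.0, 1.4, -0.0]
grip_width: 0.0
grasp_force: 0.0
```

Call:
{"op": "arm_command", "data": {
  "plan": [
    {"dp": [-21, -43, 0], "spin": 0},
    {"dp": [0, 0, 20], "spin": 0},
    {"dp": [0, 0, 40], "spin": 0},
    {"dp": [0, 0, 40], "spin": 0},
    {"dp": [0, 0, 0], "spin": 0}
  ]
}}

```text
clock: 4.0
position: [0.5468, -0.0961, 0.6145]
ee_rot: [-0.0, 1.0, 0.001, -0.008]
ft_force: [-0.4, 1.4, 0.6]
grip_width: 0.005
grasp_force: 0.0
```

```bash
python3 -c "
from workcell import manip
o=manip.get_obs();print(o['clock'],o['joint_pos'].round(2),o['position'].round(3),o['ee_rot'].round(3),o['grip_width'],o['ft_force'])"
```

```text
4.0 [-0.6   0.19  0.86  1.27 -0.15  1.76  1.79] [ 0.547 -0.096  0.614] [-0.     1.     0.001 -0.008] 0.004517944078863515 [-0.43972632  1.42142806  0.61515628]
```

Call:
{"op": "arm_command", "data": {
  "plan": [
    {"dp": [0, 0, 25], "spin": 0.143},
    {"dp": [0, 0, 25], "spin": 0.143},
    {"dp": [0, 0, 25], "spin": 0.143},
    {"dp": [0, 0, 25], "spin": 0.143},
    {"dp": [0, 0, 25], "spin": 0.143}
  ]
}}

```text
clock: 4.5
position: [0.5472, -0.0965, 0.4972]
ee_rot: [0.352, 0.936, -0.0, -0.001]
ft_force: [0.6, -0.0, -0.4]
grip_width: 0.004
grasp_force: 0.0
```

Call:
{"op": "arm_command", "data": {
  "plan": [
    {"dp": [0, 0, 25], "spin": 0.143},
    {"dp": [0, 0, 25], "spin": 0.143},
    {"dp": [0, 0, 25], "spin": 0.143},
    {"dp": [0, 0, 25], "spin": 0.143},
    {"dp": [0, 0, 25], "spin": 0.143}
  ]
}}

```text
clock: 5.0
position: [0.5473, -0.0964, 0.372]
ee_rot: [0.657, 0.754, -0.0, -0.001]
ft_force: [0.2, -0.4, -0.2]
grip_width: -0.005
grasp_force: 0.0
```

Call:
{"op": "arm_command", "data": {
  "plan": [
    {"dp": [0, 0, 20], "spin": 0.142},
    {"dp": [0, 0, 0], "spin": 0},
    {"dp": [0, 0, 0], "spin": 0}
  ]
}}

```text
clock: 5.3
position: [0.547, -0.0967, 0.3526]
ee_rot: [0.706, 0.708, -0.001, -0.001]
ft_force: [-0.7, -0.4, 0.1]
grip_width: 0.001
grasp_force: 0.0
```

```bash
cat >> h.py <<'E'
def st():
    o=manip.get_obs();print(o['clock'],o['joint_pos'].round(2),o['position'].round(4),o['ee_rot'].round(3),o['ft_force'].round(1)); return o
def wr(name,z=.041):
    o=st(); im=viewer.camera("wrist"); cv2.imwrite(f"pics/{name}.png",im)
    for n in ["top_violet","top_blue","top_red","top_white"]:
        print(n,[(np.round(d["position"],3).tolist(),round(d["score"],2)) for d in finder.find_in("wrist",n)][:2])
E
python3 -c "
from h import *
wr('w1')"
```

```text
5.3 [-0.76  0.33  1.03  1.76 -0.3   1.23  0.35] [ 0.547  -0.0967  0.3526] [ 0.706  0.708 -0.001 -0.001] [-0.7 -0.4  0.1]
top_violet [([0.55, -0.098, 0.038], 0.9), ([0.499, -0.217, 0.029], 0.22)]
top_blue [([0.501, 0.066, 0.038], 0.55)]
top_red [([0.499, -0.217, 0.028], 0.63), ([0.448, -0.085, 0.016], 0.5)]
top_white [([0.506, 0.058, 0.039], 0.81)]
```

Call:
{"op": "arm_command", "data": {
  "plan": [
    {"dp": [-1, 2, 40], "spin": 0},
    {"dp": [0, 0, 40], "spin": 0},
    {"dp": [0, 0, 30], "spin": 0},
    {"dp": [0, 0, 10], "spin": 0},
    {"dp": [0, 0, 0], "spin": 0}
  ]
}}

```text
clock: 6.05
position: [0.5474, -0.0979, 0.2308]
ee_rot: [0.707, 0.707, -0.002, -0.002]
ft_force: [0.9, 0.2, 1.0]
grip_width: -0.002
grasp_force: 0.0
```

Call:
{"op": "arm_command", "data": {
  "plan": [
    {"dp": [0, 0, 5], "spin": 0},
    {"dp": [0, 0, 5], "spin": 0},
    {"dp": [0, 0, 3], "spin": 0},
    {"dp": [0, 0, 3], "spin": 0},
    {"dp": [0, 0, 2], "spin": 0}
  ]
}}

```text
clock: 6.55
position: [0.5476, -0.0978, 0.2132]
ee_rot: [0.708, 0.707, -0.001, -0.002]
ft_force: [-0.6, 0.4, 2.8]
grip_width: -0.006
grasp_force: 1.3
```

Contact at the expected height; push in small steps.

Call:
{"op": "arm_command", "data": {
  "plan": [
    {"dp": [0, 0, 2], "spin": 0},
    {"dp": [0, 0, 2], "spin": 0},
    {"dp": [0, 0, 2], "spin": 0},
    {"dp": [0, 0, 1], "spin": 0},
    {"dp": [0, 0, 0], "spin": 0}
  ]
}}

```text
clock: 7.05
position: [0.5474, -0.0978, 0.206]
ee_rot: [0.708, 0.707, -0.001, -0.002]
ft_force: [-0.2, -0.3, -0.0]
grip_width: -0.003
grasp_force: 0.3
```

Call:
{"op": "arm_command", "data": {
  "plan": [
    {"dp": [0, 0, 1], "spin": 0},
    {"dp": [0, 0, 1], "spin": 0},
    {"dp": [0, 0, 0], "spin": 0}
  ]
}}

```text
clock: 7.35
position: [0.5474, -0.0979, 0.2041]
ee_rot: [0.708, 0.707, -0.001, -0.002]
ft_force: [0.4, 0.9, 2.9]
grip_width: 0.003
grasp_force: 1.0
```

Call:
{"op": "arm_command", "data": {
  "plan": [
    {"dp": [0, 0, 1], "spin": 0},
    {"dp": [0, 0, 0], "spin": 0}
  ]
}}

```text
clock: 7.55
position: [0.5474, -0.0979, 0.2034]
ee_rot: [0.708, 0.707, -0.001, -0.002]
ft_force: [-1.2, 0.6, 7.1]
grip_width: -0.002
grasp_force: 3.8
```

Call:
{"op": "arm_command", "data": {
  "plan": [
    {"dp": [0, 0, 1], "spin": 0},
    {"dp": [0, 0, 0], "spin": 0}
  ]
}}

```text
clock: 7.75
position: [0.5475, -0.098, 0.2028]
ee_rot: [0.708, 0.707, -0.001, -0.002]
ft_force: [-3.7, 1.3, 13.5]
grip_width: -0.003
grasp_force: 6.6
```

Call:
{"op": "arm_command", "data": {
  "plan": [
    {"dp": [0, 0, -10], "spin": 0},
    {"dp": [0, 0, -40], "spin": 0},
    {"dp": [0, 0, -50], "spin": 0},
    {"dp": [0, 0, -50], "spin": 0},
    {"dp": [0, 0, 0], "spin": 0}
  ]
}}

```text
clock: 8.25
position: [0.5492, -0.0993, 0.3581]
ee_rot: [0.708, 0.706, 0.002, 0.001]
ft_force: [0.8, -0.5, -0.2]
grip_width: 0.002
grasp_force: 0.0
```

Call:
{"op": "arm_command", "data": {
  "plan": [
    {"dp": [-40, -2, 0], "spin": 0},
    {"dp": [-40, -2, 0], "spin": 0},
    {"dp": [-40, -2, 0], "spin": 0},
    {"dp": [-40, -2, 0], "spin": 0},
    {"dp": [0, 0, 0], "spin": 0}
  ]
}}

```text
clock: 8.75
position: [0.537, -0.2642, 0.3522]
ee_rot: [0.711, 0.703, -0.003, -0.001]
ft_force: [-0.4, 0.2, 0.0]
grip_width: 0.001
grasp_force: 0.0
```

```bash
python3 -c "
from h import *
wr('w2')"
```

```text
8.75 [-0.39  0.46  1.01  1.64 -0.4   1.27  0.69] [ 0.537  -0.2642  0.3522] [ 0.711  0.703 -0.003 -0.001] [-0.4  0.2  0. ]
top_violet [([0.55, -0.102, 0.03], 0.84)]
top_blue [([0.55, -0.109, 0.022], 0.66)]
top_red [([0.502, -0.233, 0.041], 0.79), ([0.67, -0.098, 0.018], 0.34)]
top_white []
```

Call:
{"op": "arm_command", "data": {
  "plan": [
    {"dp": [-40, -2, 0], "spin": 0},
    {"dp": [-40, -2, 0], "spin": 0},
    {"dp": [-40, -2, 0], "spin": 0},
    {"dp": [-19, -2, 0], "spin": 0},
    {"dp": [0, 0, 0], "spin": 0}
  ]
}}

```text
clock: 9.5
position: [0.5306, -0.3988, 0.3519]
ee_rot: [0.709, 0.706, -0.002, -0.002]
ft_force: [-0.1, -0.9, -0.8]
grip_width: -0.002
grasp_force: 0.0
```

```bash
python3 -c "
from h import *
wr('w3')"
```

```text
9.5 [-0.06  0.61  0.95  1.46 -0.49  1.34  0.91] [ 0.5306 -0.3988  0.3519] [ 0.709  0.706 -0.002 -0.002] [-0.1 -0.9 -0.8]
top_violet []
top_blue [([0.526, -0.395, 0.039], 0.75), ([0.532, -0.396, 0.023], 0.51)]
top_red [([0.502, -0.24, 0.04], 0.86)]
top_white []
```

View pics/w3.png

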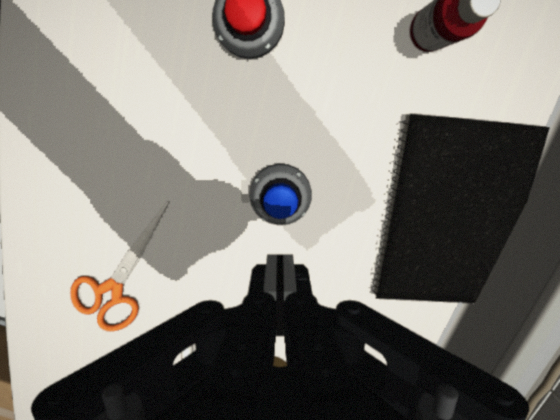

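Call:
{"op": "arm_command", "data": {
  "plan": [
    {"dp": [-1, -2, 40], "spin": 0},
    {"dp": [0, 0, 40], "spin": 0},
    {"dp": [0, 0, 30], "spin": 0},
    {"dp": [0, 0, 10], "spin": 0},
    {"dp": [0, 0, 0], "spin": 0}
  ]
}}

```text
clock: 10.25
position: [0.5294, -0.3967, 0.2312]
ee_rot: [0.707, 0.707, -0.001, -0.003]
ft_force: [-0.2, 0.3, 1.3]
grip_width: 0.004
grasp_force: 0.0
```

Call:
{"op": "arm_command", "data": {
  "plan": [
    {"dp": [0, 0, 5], "spin": 0},
    {"dp": [0, 0, 5], "spin": 0},
    {"dp": [0, 0, 3], "spin": 0},
    {"dp": [0, 0, 3], "spin": 0},
    {"dp": [0, 0, 2], "spin": 0}
  ]
}}

```text
clock: 10.75
position: [0.5291, -0.3979, 0.2141]
ee_rot: [0.708, 0.707, -0.001, -0.002]
ft_force: [-0.4, 0.1, 2.0]
grip_width: 0.004
grasp_force: 1.3
```

Call:
{"op": "arm_command", "data": {
  "plan": [
    {"dp": [0, 0, 2], "spin": 0},
    {"dp": [0, 0, 2], "spin": 0},
    {"dp": [0, 0, 2], "spin": 0},
    {"dp": [0, 0, 1], "spin": 0},
    {"dp": [0, 0, 0], "spin": 0}
  ]
}}

```text
clock: 11.25
position: [0.529, -0.3978, 0.2069]
ee_rot: [0.708, 0.707, -0.001, -0.002]
ft_force: [0.8, 0.2, -0.1]
grip_width: -0.002
grasp_force: 0.1
```

Call:
{"op": "arm_command", "data": {
  "plan": [
    {"dp": [0, 0, 1], "spin": 0},
    {"dp": [0, 0, 1], "spin": 0},
    {"dp": [0, 0, 1], "spin": 0},
    {"dp": [0, 0, 0], "spin": 0}
  ]
}}

```text
clock: 11.65
position: [0.529, -0.3979, 0.2041]
ee_rot: [0.708, 0.707, -0.001, -0.002]
ft_force: [-0.6, -0.1, 3.6]
grip_width: -0.0
grasp_force: 1.4
```

Call:
{"op": "arm_command", "data": {
  "plan": [
    {"dp": [0, 0, 1], "spin": 0},
    {"dp": [0, 0, 0], "spin": 0}
  ]
}}

```text
clock: 11.85
position: [0.529, -0.3979, 0.2036]
ee_rot: [0.708, 0.707, -0.001, -0.002]
ft_force: [-0.5, 1.8, 7.4]
grip_width: -0.001
grasp_force: 3.7
```

Call:
{"op": "arm_command", "data": {
  "plan": [
    {"dp": [0, 0, 1], "spin": 0},
    {"dp": [0, 0, 0], "spin": 0}
  ]
}}

```text
clock: 12.05
position: [0.529, -0.398, 0.203]
ee_rot: [0.708, 0.707, -0.001, -0.002]
ft_force: [-3.5, 2.6, 12.5]
grip_width: -0.002
grasp_force: 6.0
```

Call:
{"op": "arm_command", "data": {
  "plan": [
    {"dp": [0, 0, -10], "spin": 0},
    {"dp": [0, 0, -40], "spin": 0},
    {"dp": [0, 0, -50], "spin": 0},
    {"dp": [0, 0, -50], "spin": 0},
    {"dp": [0, 0, 0], "spin": 0}
  ]
}}

```text
clock: 12.55
position: [0.5298, -0.3996, 0.3594]
ee_rot: [0.708, 0.706, -0.0, 0.003]
ft_force: [-0.0, -1.2, -0.2]
grip_width: -0.001
grasp_force: 0.0
```

Call:
{"op": "arm_command", "data": {
  "plan": [
    {"dp": [40, -7, 0], "spin": 0},
    {"dp": [40, -7, 0], "spin": 0},
    {"dp": [40, -7, 0], "spin": 0},
    {"dp": [40, -6, 0], "spin": 0},
    {"dp": [0, 0, 0], "spin": 0}
  ]
}}

```text
clock: 13.05
position: [0.5039, -0.2317, 0.3515]
ee_rot: [0.705, 0.71, -0.0, -0.003]
ft_force: [-0.1, -0.1, 0.6]
grip_width: 0.0
grasp_force: 0.0
```

```bash
python3 -c "
from h import *
wr('w4')"
```

```text
13.05 [-0.52  0.34  1.06  1.76 -0.32  1.23  0.63] [ 0.5039 -0.2317  0.3515] [ 0.705  0.71  -0.    -0.003] [-0.1 -0.1  0.6]
top_violet [([0.548, -0.099, 0.029], 0.87)]
top_blue []
top_red [([0.501, -0.229, 0.042], 0.91)]
top_white []
```

Call:
{"op": "arm_command", "data": {
  "plan": [
    {"dp": [-4, -2, 40], "spin": 0},
    {"dp": [0, 0, 40], "spin": 0},
    {"dp": [0, 0, 30], "spin": 0},
    {"dp": [0, 0, 10], "spin": 0},
    {"dp": [0, 0, 0], "spin": 0}
  ]
}}

```text
clock: 13.8
position: [0.4997, -0.243, 0.2315]
ee_rot: [0.708, 0.706, -0.002, -0.002]
ft_force: [-0.5, -0.3, -0.2]
grip_width: -0.007
grasp_force: 0.0
```

Call:
{"op": "arm_command", "data": {
  "plan": [
    {"dp": [0, 0, 5], "spin": 0},
    {"dp": [0, 0, 5], "spin": 0},
    {"dp": [0, 0, 3], "spin": 0},
    {"dp": [0, 0, 3], "spin": 0},
    {"dp": [0, 0, 2], "spin": 0}
  ]
}}

```text
clock: 14.3
position: [0.5003, -0.2417, 0.2143]
ee_rot: [0.708, 0.707, -0.001, -0.002]
ft_force: [0.8, 0.3, 3.1]
grip_width: 0.001
grasp_force: 1.3
```

Call:
{"op": "arm_command", "data": {
  "plan": [
    {"dp": [0, 0, 2], "spin": 0},
    {"dp": [0, 0, 2], "spin": 0},
    {"dp": [0, 0, 2], "spin": 0},
    {"dp": [0, 0, 1], "spin": 0},
    {"dp": [0, 0, 0], "spin": 0}
  ]
}}

```text
clock: 14.8
position: [0.5002, -0.2417, 0.2071]
ee_rot: [0.708, 0.707, -0.001, -0.002]
ft_force: [0.4, 0.7, -0.0]
grip_width: -0.003
grasp_force: 0.1
```

Call:
{"op": "arm_command", "data": {
  "plan": [
    {"dp": [0, 0, 1], "spin": 0},
    {"dp": [0, 0, 1], "spin": 0},
    {"dp": [0, 0, 0], "spin": 0}
  ]
}}

```text
clock: 15.1
position: [0.5002, -0.2418, 0.2051]
ee_rot: [0.708, 0.707, -0.001, -0.002]
ft_force: [0.3, 1.8, 0.1]
grip_width: -0.0
grasp_force: 0.3
```

Call:
{"op": "arm_command", "data": {
  "plan": [
    {"dp": [0, 0, 1], "spin": 0},
    {"dp": [0, 0, 1], "spin": 0},
    {"dp": [0, 0, 0], "spin": 0}
  ]
}}

```text
clock: 15.4
position: [0.5002, -0.2419, 0.2035]
ee_rot: [0.708, 0.707, -0.001, -0.002]
ft_force: [-0.7, 1.4, 7.2]
grip_width: -0.002
grasp_force: 3.5
```

Call:
{"op": "arm_command", "data": {
  "plan": [
    {"dp": [0, 0, 1], "spin": 0},
    {"dp": [0, 0, 0], "spin": 0}
  ]
}}

```text
clock: 15.6
position: [0.5003, -0.242, 0.2029]
ee_rot: [0.708, 0.707, -0.001, -0.002]
ft_force: [-3.5, 2.5, 13.4]
grip_width: -0.0
grasp_force: 6.3
```

Lift away and check.

Call:
{"op": "arm_command", "data": {
  "plan": [
    {"dp": [0, 0, -10], "spin": 0},
    {"dp": [0, 0, -40], "spin": 0},
    {"dp": [0, 0, -50], "spin": 0},
    {"dp": [0, 0, -50], "spin": 0},
    {"dp": [0, 0, -50], "spin": 0}
  ]
}}

```text
clock: 16.1
position: [0.5004, -0.2421, 0.4043]
ee_rot: [0.708, 0.706, -0.001, -0.002]
ft_force: [1.7, 0.0, 0.2]
grip_width: -0.002
grasp_force: 0.0
```

Call:
{"op": "arm_command", "data": {
  "plan": [
    {"dp": [0, -20, -40], "spin": 0},
    {"dp": [0, -20, -40], "spin": 0},
    {"dp": [0, 0, 0], "spin": 0},
    {"dp": [0, 0, 0], "spin": 0}
  ]
}}

```text
clock: 16.5
position: [0.461, -0.2421, 0.483]
ee_rot: [0.707, 0.707, 0.0, -0.002]
ft_force: [0.6, 0.9, 0.6]
grip_width: -0.002
grasp_force: 0.0
```

```bash
python3 -c "
from h import *
st()
a=viewer.camera('scene');b=viewer.camera('side')
c=a[120:300,200:400];d=b[160:340,200:400]
cv2.imwrite('pics/end.png',cv2.resize(np.hstack([c,d]),(800,360),interpolation=cv2.INTER_CUBIC))
for cam in('scene','side'):
  for n in ['top_violet','top_blue','top_red','top_white','oil','violet_bottle','red_bottle','dish']:
    print(cam,n,[(np.round(q['position'],3).tolist(),round(q['score'],2)) for q in finder.find_in(cam,n)][:2])
"
```

```text
16.5 [-0.71  0.08  1.19  1.65 -0.08  1.46  0.49] [ 0.461  -0.2421  0.483 ] [ 0.707  0.707  0.    -0.002] [0.6 0.9 0.6]
scene top_violet [([0.544, -0.093, 0.029], 0.59)]
scene top_blue []
scene top_red [([0.502, -0.234, 0.029], 0.66)]
scene top_white [([0.5, 0.082, 0.04], 0.76)]
scene oil [([0.635, 0.042, 0.034], 0.78)]
scene violet_bottle [([0.658, -0.06, 0.049], 0.59)]
scene red_bottle [([0.669, -0.229, 0.043], 0.65)]
scene dish [([0.442, -0.078, 0.018], 0.6)]
side top_violet [([0.502, 0.068, 0.045], 0.67)]
side top_blue [([0.519, -0.412, 0.022], 0.72), ([0.526, -0.404, 0.032], 0.68)]
side top_red [([0.5, -0.239, 0.03], 0.44)]
side top_white [([0.662, -0.086, 0.05], 0.53)]
side oil [([0.64, 0.031, 0.03], 0.42), ([0.527, -0.407, 0.03], 0.31)]
side violet_bottle [([0.66, -0.089, 0.049], 0.94)]
side red_bottle [([0.662, -0.25, 0.053], 0.64)]
side dish [([0.444, -0.088, 0.021], 0.88)]
```

View pics/end.png

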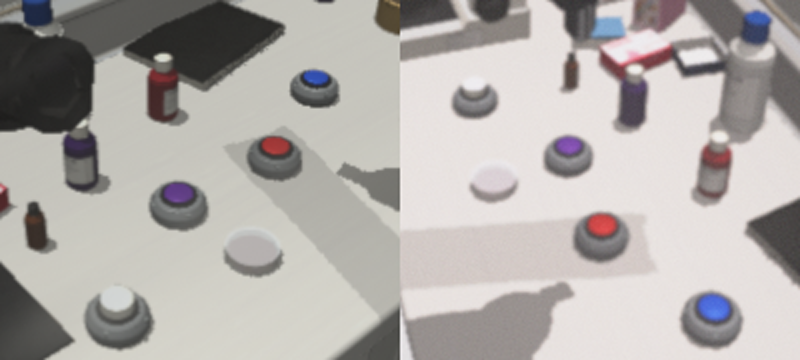

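The picture shows violet (scene crop 180,193), red (275,147) and blue (316,78) sitting low in their collars. White (118,300) is still up, and the bottles and dish haven't moved.

```bash
python3 -c "
from workcell import manip
print(manip.hand_in())"
```

```text
the job is handed in; nothing more can be done
None
```

I pressed violet, then blue, then red fully down (13.5 N at most), left white up and the bottles and dish in place, moved the hand clear, and handed the job in at about 17 s; no verdict was returned.

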